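# Return the row of hole saws to their bored blocks

## Task

The four cleaned hole saws stand in a row on the peg rack, in no special order. Move them one by one to the row of bored blocks in the black tray, so that every saw ends upright, teeth down and fully home in the pocket bored for its own size (a few millimetres wider than the saw; the smallest saw in the smallest pocket, and so on up to the largest). Set them down rather than dropping them, for the carbide teeth chip.

Things in the scene. Friction and masses are not known exactly. Their poses are not given: they have to be found in the camera images.
- saw_20: The smallest of four red enamelled hole saws: an upright round cup, 20 mm outside diameter, 48 mm tall, closed steel base with a dark threaded hole on top, open toothed rim (wall 2.5 mm) below. Stands over any one of the rack's pegs at the start. 0.03 to 0.26 kg. Origin: centre of the toothed rim (underside), z up; yaw means nothing.
- saw_32: The second smallest of four red enamelled hole saws: an upright round cup, 32 mm outside diameter, 48 mm tall, closed steel base with a dark threaded hole on top, open toothed rim (wall 2.5 mm) below. Stands over any one of the rack's pegs at the start. 0.03 to 0.26 kg. Origin: centre of the toothed rim (underside), z up; yaw means nothing.
- saw_44: The second largest of four red enamelled hole saws: an upright round cup, 44 mm outside diameter, 48 mm tall, closed steel base with a dark threaded hole on top, open toothed rim (wall 2.5 mm) below. Stands over any one of the rack's pegs at the start. 0.03 to 0.26 kg. Origin: centre of the toothed rim (underside), z up; yaw means nothing.
- saw_57: The largest of four red enamelled hole saws: an upright round cup, 57 mm outside diameter, 48 mm tall, closed steel base with a dark threaded hole on top, open toothed rim (wall 2.5 mm) below. Stands over any one of the rack's pegs at the start. 0.03 to 0.26 kg. Origin: centre of the toothed rim (underside), z up; yaw means nothing.
- block_20: Fixed pale wood block, 76 x 76 x 22 mm, a round pocket in the middle of its top, 29 mm across, 14 mm deep, 3 mm chamfer at the mouth, grey felt floor: home of the smallest saw (20 mm). At any place in the tray's row. Origin: centre of its underside, 6 mm above the bench; z up (pocket floor 8 mm, top 22 mm), x along the row.
- block_32: Fixed pale wood block, 76 x 76 x 22 mm, a round pocket in the middle of its top, 41 mm across, 14 mm deep, 3 mm chamfer at the mouth, grey felt floor: home of the second smallest saw (32 mm). At any place in the tray's row. Origin: centre of its underside, 6 mm above the bench; z up (pocket floor 8 mm, top 22 mm), x along the row.
- block_44: Fixed pale wood block, 76 x 76 x 22 mm, a round pocket in the middle of its top, 53 mm across, 14 mm deep, 3 mm chamfer at the mouth, grey felt floor: home of the second largest saw (44 mm). At any place in the tray's row. Origin: centre of its underside, 6 mm above the bench; z up (pocket floor 8 mm, top 22 mm), x along the row.
- block_57: Fixed pale wood block, 76 x 76 x 22 mm, a round pocket in the middle of its top, 66 mm across, 14 mm deep, 3 mm chamfer at the mouth, grey felt floor: home of the largest saw (57 mm). At any place in the tray's row. Origin: centre of its underside, 6 mm above the bench; z up (pocket floor 8 mm, top 22 mm), x along the row.
- peg_rack: Where the saws stand at first: fixed dark wood strip, 316 x 72 mm, top 16 mm above the bench, with a row of four pale upright pegs 77 mm apart along its x axis, each 8 mm thick, 28 mm tall. A peg stands inside each saw, so lift a saw straight up at least 30 mm. Origin: centre of its underside on the bench, z up.
- tray: Fixed black organiser tray, 322 x 91 x 20 mm, that holds the four bored blocks in a row along its x axis, 77 mm apart, in any order; its rim is lower than the blocks' tops, which lie 28 mm above the bench. Origin: centre of its underside on the bench, z up. Tray and rack lie apart, either one to the left.

How it is judged:
At the end, for the whole second after the job is handed in: Each of the four hole saws stands at rest and released in the pocket of its own size: centre within 8 mm of the block's centre, toothed rim within 3 mm of the pocket floor's height, tilted less than 0.08 rad (horizontal distance between saw_20 and block_20 below 0.008 m and z of saw_20 in the frame of block_20 between 0.005 and 0.011 m and angle between each of saw_20, saw_32, saw_44, saw_57's own z axis and vertical below 0.08 rad and linear speed of each of saw_20, saw_32, saw_44, saw_57 below 0.02 m/s and angular speed of each of saw_20, saw_32, saw_44, saw_57 below 0.2 rad/s and horizontal distance between saw_32 and block_32 below 0.008 m and z of saw_32 in the frame of block_32 between 0.005 and 0.011 m and horizontal distance between saw_44 and block_44 below 0.008 m and z of saw_44 in the frame of block_44 between 0.005 and 0.011 m and horizontal distance between saw_57 and block_57 below 0.008 m and z of saw_57 in the frame of block_57 between 0.005 and 0.011 m); the robot touches nothing.
It fails at once if the 20 mm hole saw is dropped (falls freely, out of the fingers, faster than 0.65 m/s) (linear speed of saw_20 above 0.65 m/s and contact force between saw_20 and anything else below 0.05 N).
It fails at once if the 32 mm hole saw is dropped (falls freely, out of the fingers, faster than 0.65 m/s) (linear speed of saw_32 above 0.65 m/s and contact force between saw_32 and anything else below 0.05 N).
It fails at once if the 44 mm hole saw is dropped (falls freely, out of the fingers, faster than 0.65 m/s) (linear speed of saw_44 above 0.65 m/s and contact force between saw_44 and anything else below 0.05 N).
It fails at once if the 57 mm hole saw is dropped (falls freely, out of the fingers, faster than 0.65 m/s) (linear speed of saw_57 above 0.65 m/s and contact force between saw_57 and anything else below 0.05 N).
It also fails if it takes over 93 s, if anything falls off the work surface, if the arm or the gripper's body presses on something with over 40 N, if the wrist force passes 120 N, or if a joint passes its speed limit or range.

## Robot

A 6-joint arm with a two-finger parallel gripper is mounted at the origin on the work surface; the furniture and walls round the work are solid. World frame = base frame: x ahead of the robot, y to its left, z up, the work surface at z = 0. Lengths are in m, angles in rad, forces in N, time in s.
With the tool pointing down it reaches from about 0.35 to 0.975 m from the base axis. Payload 7.1 kg.
Tool frame: the origin (TCP) lies midway between the tips of the shut fingers; the grasp point (between the pads) lies 19 mm behind it; z points along the fingers, y is the line along which they close (so a half turn about z gives the same grasp; the last joint's range is limited). The gripper opens to 88 mm and grips with 3 to 60 N. Pads are 20 mm wide; open, the fingers measure 115 mm over their backs; the gripper's body (75 mm by 178 mm) begins 61 mm behind the grasp point.
Start: joints at [1.085, 0.423, 1.63, -0, 1.089, -0.019], TCP at [0.281, 0.558, 0.223] pointing down, gripper open.
Joint ranges: [-3, 3], [-0.9, 2.11], [0.09, 2.58], [-1.31, 4.45], [0.11, 2.69], [-2.54, 2.54]. Speed limits (rad/s): [2.39, 2.39, 3.01, 3.14, 3.14, 3.14].

## Interface

Orientations are given as a unit quaternion [w, x, y, z].
In Python, from station import move_pose, movel, movej, command_gripper, wait, inverse_kinematics, read_camera, camera_info, MotionError, job_done, get_time, get_joint_pos, get_qvel, get_effort, get_tcp_pos, get_ee_rot, get_ft_force, get_ft_torque, get_grip_width, get_finger_force gives the robot as it stands. Calls block until the motion is done:
- move_pose(position, orientation): joint-space move of the TCP to a pose.
- movel(position, frame=None, v=0.15, until_force=None): straight line of the TCP; frame=None keeps the orientation; v is the mean speed in m/s. With until_force (N) it stops when the force on the tool has changed by that much, and returns True; else False.
- movej(angles): joint-space move.
- command_gripper(opening): opening from 0.0 (shut) to 1.0 (fully open); the grip force is fixed at half the most; returns when the fingers have stopped.
- wait(seconds).
- inverse_kinematics(position, orientation): joint angles nearest the present ones, or None.
- read_camera(name): name is "scene" or "side" or "wrist"; returns the picture (400x640x3 uint8, red, green, blue); there is no depth.
- camera_info(name): a dict with "intrinsics" (3x3 intrinsics, pixels), "T" (4x4, takes a point from camera to world coordinates); the wrist camera has in their place "tool_from_camera" (4x4, takes a point from camera to tool coordinates, whose origin is the TCP and whose axes are the flange's). Camera axes: x right, y up, looking along -z (the intrinsics and any distortion apply to the point x, -y, -z); pixel columns grow to the right and rows downward; lengths in m; the calibration is good to about 2 mm. A picture is of the moment at which its call begins: read the wrist's pose just before it. camera_info takes no time and is no camera call.
A pose or a line that the arm cannot do raises MotionError and nothing moves.
- job_done(): hands the job in; it is judged then, once.
Readings, each from a call of its own:
- get_time(): time.
- get_joint_pos(): joint angles.
- get_qvel(): joint speeds.
- get_effort(): joint torques, N m.
- get_tcp_pos(): TCP position.
- get_ee_rot(): TCP orientation.
- get_ft_force(): force on the tool from outside, world axes, zero at the start.
- get_ft_torque(): the same for the moment, N m.
- get_grip_width(): opening from 0.0 (shut) to 1.0 (fully open).
- get_finger_force(): force on a finger pad.
Only numpy, scipy, OpenCV 4.12 (cv2) and the standard library are available. Lean on these libraries where they do the work, as an engineer would, in place of code of your own. Each camera call takes 0.05 s, during which the arm holds its last target. There are 200 camera calls.

## Working session

There is one attempt and no reset: what is moved stays moved. The work goes in short steps, each a Python script; the robot and the scene stay as the last script left them, time stands still between calls to the robot, and variables do not carry over. Pictures are saved under pics/ and viewed, at most 14 in all, crops included, and the job is handed in when it is done.

```bash
ls; mkdir -p pics
python3 - <<'E'
from station import *
import cv2,numpy as np
np.set_printoptions(precision=4,suppress=True)
a=[]
for n in ["scene","side","wrist"]:
    im=read_camera(n); cv2.imwrite(f"pics/{n}0.png",im[:,:,::-1]); print(n,camera_info(n))
print(get_tcp_pos(),get_ee_rot(),get_time())
E
```

```text
pics
scene {'intrinsics': array([[393.8503,   0.    , 317.9056],
       [  0.    , 393.8503, 201.6543],
       [  0.    ,   0.    ,   1.    ]]), 'T': array([[ 0.8488,  0.3399, -0.4051,  0.1203],
       [-0.5283,  0.576 , -0.6238, -0.6788],
       [ 0.0213,  0.7435,  0.6684,  0.6798],
       [ 0.    ,  0.    ,  0.    ,  1.    ]])}
side {'intrinsics': array([[410.2549,   0.    , 313.9242],
       [  0.    , 410.2549, 208.6887],
       [  0.    ,   0.    ,   1.    ]]), 'T': array([[-0.5495, -0.7007,  0.4551,  0.9774],
       [ 0.8355, -0.4564,  0.3061,  0.225 ],
       [-0.0068,  0.5484,  0.8362,  0.8683],
       [ 0.    ,  0.    ,  0.    ,  1.    ]])}
wrist {'intrinsics': array([[289.0952,   0.    , 323.7955],
       [  0.    , 289.0952, 202.1036],
       [  0.    ,   0.    ,   1.    ]]), 'tool_from_camera': array([[-0.0001,  0.9685,  0.249 ,  0.069 ],
       [ 1.    ,  0.0002, -0.0001, -0.0003],
       [-0.0002,  0.249 , -0.9685, -0.1619],
       [ 0.    ,  0.    ,  0.    ,  1.    ]])}
[0.2811 0.5578 0.2221] [-0.0002  0.2313  0.9729 -0.0006] 0.15
```

View pics/scene0.png

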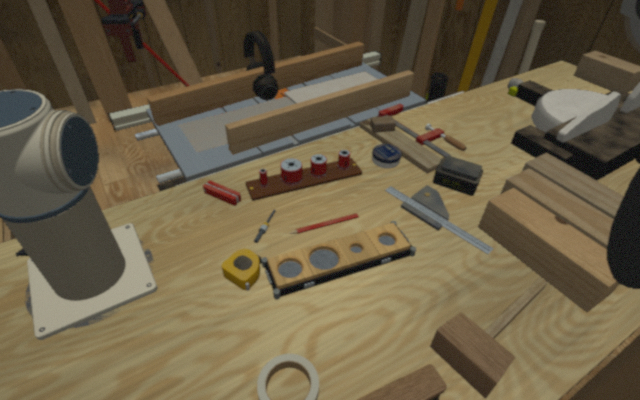

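View pics/side0.png

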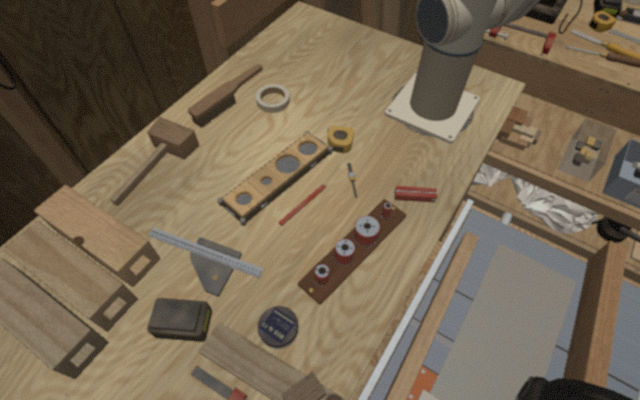

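The scene picture shows the tray pockets at about (290,268), (323,258), (357,247), (387,239), and the saws at (264,174), (291,167), (318,160), (344,156). In the side picture the saws are at (388,208), (367,228), (345,248), (322,271). I'll get rough positions from these, then look from above with the wrist camera.

```bash
cat > h.py <<'E'
from station import *
import cv2,numpy as np
from scipy.spatial.transform import Rotation as R
np.set_printoptions(precision=4,suppress=True)
def rot(q): return R.from_quat(np.asarray(q)[[1,2,3,0]]).as_matrix()
def wristT(p,q):
    T=np.eye(4);T[:3,:3]=rot(q);T[:3,3]=p
    return T@camera_info("wrist")["tool_from_camera"]
def pix2w(uv,z,K,T):
    d=np.array([(uv[0]-K[0,2])/K[0,0],-(uv[1]-K[1,2])/K[1,1],-1]); d=T[:3,:3]@d
    return T[:3,3]+d*(z-T[2,3])/d[2]
def w2pix(P,K,T):
    c=(np.atleast_2d(P)-T[:3,3])@T[:3,:3]
    return np.c_[K[0,0]*c[:,0]/-c[:,2]+K[0,2],-K[1,1]*c[:,1]/-c[:,2]+K[1,2]]
def quat(yaw): # tool down, tool y axis at angle yaw from world x... tool x=(cos,sin)
    x=np.array([np.cos(yaw),np.sin(yaw),0]);z=np.array([0,0,-1.]);y=np.cross(z,x)
    q=R.from_matrix(np.c_[x,y,z]).as_quat(); return q[[3,0,1,2]]
def shot(name):
    p,q=get_tcp_pos(),get_ee_rot(); im=read_camera("wrist")
    cv2.imwrite(f"pics/{name}.png",im[:,:,::-1]); np.savez(f"{name}.npz",T=wristT(p,q),K=camera_info("wrist")["intrinsics"])
    return im
E
python3 - <<'E'
from h import *
for n,s,t in [("scene",[(264,174),(291,165),(318,159),(344,154)],[(290,268),(323,258),(357,247),(387,239)]),("side",[(388,206),(367,226),(345,246),(322,269)],[(307,148),(288,163),(266,180),(244,198)])]:
    c=camera_info(n)
    print(n,np.array([pix2w(u,.064,c["intrinsics"],c["T"])[:2] for u in s]).tolist(),"\n",np.array([pix2w(u,.028,c["intrinsics"],c["T"])[:2] for u in t]).tolist())
print(rot(get_ee_rot()))
E
```

```text
scene [[0.43140848727436676, 0.05371055421605264], [0.5085699057469197, 0.05257324766360438], [0.5833803136244502, 0.03973564628324022], [0.6564761560746881, 0.023825410411768777]] 
 [[0.35614607471760407, -0.21636498374139157], [0.4295443145001438, -0.22897424722122084], [0.510580777933098, -0.2410426199192054], [0.5828945056278634, -0.2563898738594134]]
side [[0.43822691279232184, 0.0723542869425543], [0.5130057240763513, 0.05785329437425543], [0.5845411761644418, 0.042364528893812314], [0.659030829600002, 0.029770807002363092]] 
 [[0.36575055460637906, -0.20657434464385008], [0.4367283017392929, -0.219449682139818], [0.5135749234001701, -0.23427732326277304], [0.5886132456478923, -0.24638579720605716]]
[[-0.893   0.4501 -0.0006]
 [ 0.4501  0.893  -0.001 ]
 [ 0.     -0.0012 -1.    ]]
```

Run:
```python
from h import *
n=np.array([.19,.98]);yaw=np.arctan2(.98,.19);q=quat(yaw)
for nm,c,z in [("w_rack",(.547,.046),.21),("w_tray",(.474,-.23),.19)]:
    p=np.array(c)-.08*n
    move_pose([*p,z],q); wait(.3); shot(nm); print(get_time(),get_joint_pos())
```

```text
2.7917 [-0.0827  0.3048  1.8443 -0.      0.9926  0.1083]
4.2417 [-0.612   0.3595  1.817   0.      0.965  -0.4218]
```

View pics/w_rack.png

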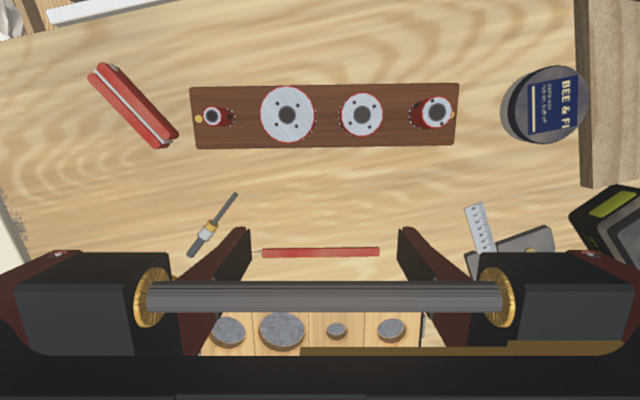

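View pics/w_tray.png

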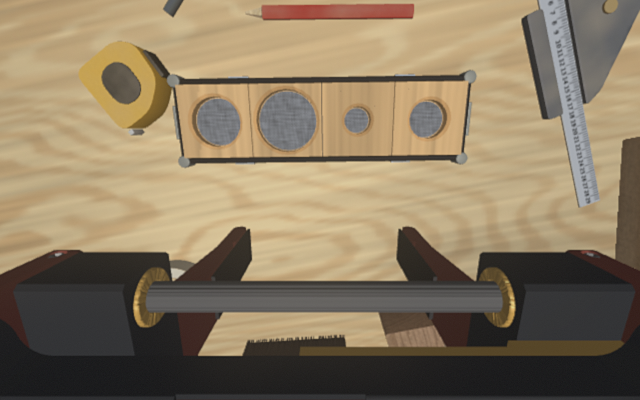

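The wrist picture of the rack shows, left to right, saws 20, 57, 44, 32 at (212,116), (287,114), (361,114), (436,112). The tray picture shows pockets 44, 57, 20, 32 at (218,121), (287,120), (357,119), (427,118). Next I'll measure these accurately by segmentation.

```bash
cat > meas.py <<'E'
from h import *
from scipy.optimize import least_squares
def load(n):
    d=np.load(f"{n}.npz"); return cv2.imread(f"pics/{n}.png"),d["K"],d["T"]
def grey(im,seed,smax,rad):
    hsv=cv2.cvtColor(im,cv2.COLOR_BGR2HSV); m=((hsv[...,1]<smax)).astype(np.uint8)
    k=np.zeros_like(m);cv2.circle(k,seed,rad,1,-1);m&=k
    m=cv2.morphologyEx(m,cv2.MORPH_OPEN,np.ones((3,3)))
    cs,_=cv2.findContours(m,cv2.RETR_EXTERNAL,cv2.CHAIN_APPROX_NONE)
    c=max(cs,key=cv2.contourArea); c=cv2.convexHull(c);M=cv2.moments(c); return np.array([M["m10"]/M["m00"],M["m01"]/M["m00"]]),2*np.sqrt(M["m00"]/np.pi),c
def circ(c,r,z):
    t=np.linspace(0,2*np.pi,120); return np.c_[c[0]+r*np.cos(t),c[1]+r*np.sin(t),0*t+z]
E
python3 - <<'E'
from meas import *
im,K,T=load("w_rack"); out=im.copy(); S=[]
for s,r in zip([(212,116),(287,114),(361,114),(436,112)],[13,32,25,19]):
    c,d,ct=grey(im,s,75,r); p=pix2w(c,.064,K,T); e=pix2w(c+[d,0],.064,K,T); S.append(p[:2]); print(c,p[:2],"dia",np.linalg.norm(e-p)); cv2.drawContours(out,[ct],-1,(0,255,0),1)
S=np.array(S);print("spacing",np.linalg.norm(np.diff(S,axis=0),axis=1))
im,K,T=load("w_tray"); out2=im.copy(); C=[];rr=np.array([53,66,29,41])/2000
for s,r in zip([(218,121),(287,120),(357,119),(427,118)],[30,36,18,24]):
    c,d,ct=grey(im,s,75,r); C.append(c); p=pix2w(c,.014,K,T); print(c,p[:2],"dia",np.linalg.norm(pix2w(c+[d,0],.014,K,T)-p)); cv2.drawContours(out2,[ct],-1,(0,255,0),1)
C=np.array(C)
def vis(c,r):
    ms=[]
    for z in (.014,.025):
        m=np.zeros(im.shape[:2]*np.array(1),np.uint8) if 0 else np.zeros((1600,2560),np.uint8)
        cv2.fillPoly(m,[np.round(w2pix(circ(c,r,z),K,T)*4).astype(np.int32)],1); ms.append(m)
    M=cv2.moments(ms[0]&ms[1],True); return np.array([M["m10"],M["m01"]])/M["m00"]/4
def cen(x): return [x[:2]+.077*(i-1.5)*np.array([np.cos(x[2]),np.sin(x[2])]) for i in range(4)]
f=lambda x:np.ravel([vis(c,r)-k for c,r,k in zip(cen(x),rr,C)])
s=least_squares(f,[.474,-.23,-.19],diff_step=.005,x_scale=[.01,.01,.05]); print(s.x,s.fun); B=np.array(cen(s.x)); print(B)
for c,r in zip(B,rr): cv2.polylines(out2,[np.round(w2pix(circ(c,r+.003,.028),K,T)).astype(np.int32)],True,(255,0,255),1)
np.savez("pos.npz",S=S,B=B,yaw=s.x[2])
cv2.imwrite("pics/chk.png",cv2.resize(np.vstack([out[60:170,160:490],out2[60:170,160:490]]),None,fx=2.4,fy=2.4))
E
```

```text
[211.8341 115.6403] [0.4335 0.0683] dia 0.01712484852289376
[286.6614 113.9101] [0.5088 0.0555] dia 0.05495109147132633
[361.4814 114.0596] [0.5837 0.0408] dia 0.04171158795127802
[436.6977 111.7003] [0.6593 0.0286] dia 0.029403219567089373
spacing [0.0765 0.0763 0.0765]
[218.1258 121.5378] [ 0.3553 -0.2116] dia 0.05029382208351103
[287.2701 120.2999] [ 0.4321 -0.225 ] dia 0.06518174101550137
[356.0458 119.9939] [ 0.5081 -0.2393] dia 0.02739526657113421
[425.3926 119.0897] [ 0.5849 -0.2531] dia 0.03818065928243517
[ 0.4699 -0.2327 -0.1779] [-0.327  -0.061   0.0511  0.0706  0.0586  0.0823  0.2129 -0.0604]
[[ 0.3562 -0.2123]
 [ 0.432  -0.2259]
 [ 0.5078 -0.2396]
 [ 0.5836 -0.2532]]
```

View pics/chk.png

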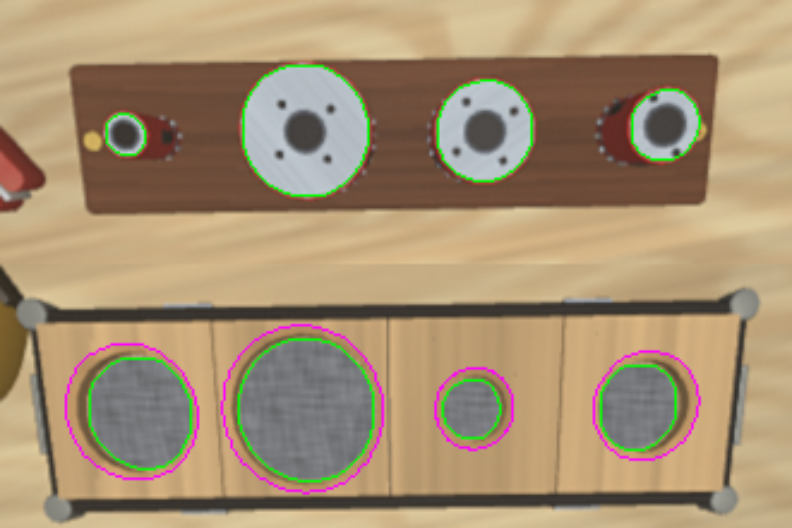

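The fits look centred: the saw diameters and the 77 mm spacing agree. I'll transfer the 57 mm saw first.

```bash
cat > xfer.py <<'E'
from h import *
P=np.load("pos.npz");S=dict(zip([20,57,44,32],P["S"]));B=dict(zip([44,57,20,32],P["B"]));q=quat(float(P["yaw"])+np.pi)
ZP,ZT,ZH=.038,.036,.13
def xfer(k):
    s,b=S[k],B[k]
    move_pose([*s,ZH],q); movel([*s,ZP],v=.1)
    command_gripper(0); print(k,"grip mm",get_grip_width()*88,get_finger_force(),end=" ")
    f0=get_ft_force(); movel([*s,ZH],v=.1)
    print("w mm",get_grip_width()*88,"df",get_ft_force()-f0,end=" ")
    movel([*b,ZH],v=.2); wait(.2); print("tcp err",get_tcp_pos()[:2]-b)
    movel([*b,ZT+.014],v=.1); wait(.2)
    hit=movel([*b,ZT-.001],v=.02,until_force=4)
    print("hit",hit,"z",get_tcp_pos()[2],"F",get_ft_force(),end=" ")
    command_gripper(1.0 if k>40 else .8); wait(.2); movel([*b,ZH],v=.1)
    print("t",get_time())
E
python3 - <<'E'
from xfer import *
command_gripper(1); xfer(57)
im=read_camera("scene");im2=read_camera("side")
cv2.imwrite("pics/a57.png",np.vstack([cv2.resize(im[130:310,220:440],None,fx=2,fy=2),cv2.resize(im2[120:240,190:410],None,fx=2,fy=2)])[:,:,::-1])
E
```

```text
57 grip mm 56.16666122497237 30.000468869693577 w mm 56.05042202320151 df [ 0.4237  0.2109 -5.7549] tcp err [0.0002 0.0006]
hit True z 0.03618059318146062 F [-0.0608  0.1143  5.3813] t 14.1667
```

View pics/a57.png

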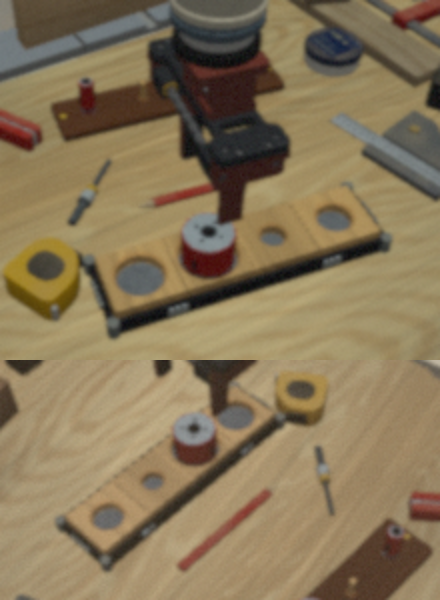

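The 57 mm saw sits in its pocket, upright, and contact came at the expected height. I'll move the other three the same way, with a check that stops if contact comes early.

```bash
sed -i 's/^    command_gripper(1.0/    assert abs(get_tcp_pos()[2]-ZT)<.0025 and abs(get_grip_width()*88-k)<3\n    command_gripper(1.0/' xfer.py
python3 - <<'E'
from xfer import *
for k in (44,32,20): xfer(k)
n=np.array([.177,.984])
move_pose([*(np.array([.47,-.233])-.08*n),.19],quat(float(P["yaw"])+np.pi/2)); wait(.3)
im=shot("w_end"); s=read_camera("side")
cv2.imwrite("pics/end.png",np.vstack([cv2.resize(im[60:180,160:480],None,fx=2,fy=2),cv2.resize(s[110:250,170:390],(640,int(140*640/220)))[:340]])[:,:,::-1])
E
```

```text
44 grip mm 43.101503157809404 30.000061341561377 w mm 43.0440419077124 df [-0.4681  0.5741 -1.5089] tcp err [0.0003 0.0003]
hit True z 0.03596509522160288 F [-0.4023  0.4055  4.1788] t 24.3417
32 grip mm 32.09435269597544 30.000005280598998 w mm 31.913243057103184 df [0.337  0.9633 0.556 ] tcp err [0.0003 0.0007]
hit True z 0.03591900775156057 F [-0.3468 -0.0208  5.3068] t 34.5083
20 grip mm 19.713027436278608 29.999285973608494 w mm 19.909860679567224 df [-0.9141 -1.1729  0.0454] tcp err [-0.      0.0006]
hit True z 0.03595882603111275 F [0.2543 0.4491 5.3906] t 44.775
```

View pics/end.png

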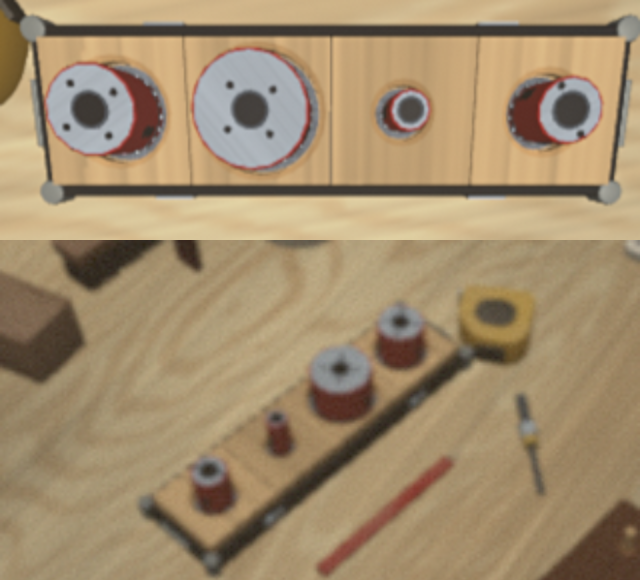

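All four saws stand upright in the right pockets, and nothing is touching the arm. Handing in.

```bash
python3 -c "
from station import *
print(job_done(),get_time())"
```

```text
the job is handed in; nothing more can be done
the job is handed in; nothing more can be done
```

All four hole saws were set down upright in their own pockets, confirmed by touchdown height and a final camera check, and the job was handed in after about 47 s of the 93 s allowed; the station did not report a verdict.

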